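# Hang the keyhole bracket on the spring stud

## Task

Hang the metal clothes-hanger bracket on the grey upright panel: put its keyhole over the stud's head, press it gently flat to the panel, and push it straight down, firmly but without forcing it, until the stud is fully home at the end of the narrow slot, then let go so that it stays there by itself, upright and flat. The stud sits 6 to 16 mm to the left or right of the panel's middle, so look or feel for it, and never push its spring-mounted head hard into the panel. Leave the other things where they are.

Things in the scene. Friction and masses are not known exactly. Their poses are not given: they have to be found in the camera images.
- bracket: Loose aluminium wall bracket, 0.2 to 0.33 kg, standing upright, arm towards the robot. Origin: middle of the lower edge of its plate's back face; z up, x out of the back (to the panel when hung), y along the plate. Plate 70 wide, 120 high, 5 thick (x -5 to 0) with a keyhole on its middle line. A J-shaped arm leaves the plate's front at its foot and ends in an upturned grip.
- keyhole (a point): Centre of the keyhole's wide opening, on the plate's back face, 70 mm above the lower edge; axes as the bracket's. The opening is 26 mm wide (y) and 26 high with cut corners; the slot leads up from it.
- slot_end (a point): Where the stud's axis lies when home, on the plate's back face, 99 mm above the lower edge; axes as the bracket's. The slot is 10 mm wide and its end is 102.5 above the lower edge. On the plate's front beside the slot, ramps begin 82 above the lower edge and rise to lands 4.5 high (9.5 mm over the back face) from 91.5 up; they draw the stud's head out as the bracket slides down.
- grip (a point): Point to grip on the arm's upturned end, across y, from above: 64 mm in front of the plate's back face (x = -64), 80 mm above the lower edge, 30 mm below the top of the upturned end, which is 12 mm thick in y and 20 mm in x; axes as the bracket's.
- panel: Fixed grey panel standing on two dark feet on the worktop, 190 mm wide (y), 190 high, 18 thick. Origin: middle of its front face at worktop level; x into the panel (away from the robot), z up, y along the face to the left. The feet are 12 high and stand 15 out in front of the face, 75 to either side of the middle.
- stud_mark (a point): Point on the panel's front face, on its middle line, 145 mm above the worktop; axes as the panel's. The stud's axis is at this height but 6 to 16 mm to one side or the other along y, not reported; a flat old screw hole is on the other side. Steel head 18 mm across, 5 thick, front slightly domed; shank 7 thick. At rest the head's underside stands 7.5 mm and its front 12.5 mm off the panel.
- stud (a joint): Travel of the spring-mounted stud along its axis in m: 0 at rest, positive drawn out of the panel (about 0.002 with the lands under the head), negative pushed in; 3.5 N per mm both ways, stop at -0.005 (17.5 N). Sliding the bracket home takes some 4 to 10 N of downward push; its weight alone does not do it.
- tin: Bystander: low round food tin, 75 mm across, 58 high; origin under its middle.
- keys: Bystander: bunch of keys lying flat, 104x115x8 mm; origin under its middle.
- marker: Bystander: marker pen lying down, 135 mm long, 17 thick; origin under its middle.
- wood_peg: Bystander: small wooden clothes peg lying flat, 72x15x12 mm; origin under its middle.
- tape_rule: Bystander: pocket tape measure, 80x33x60 mm; origin under its middle.
- pot: Bystander: low round pot, 69 mm across, 41 high; origin under its middle.
- soap_carton: Bystander: upright carton, 55x74x112 mm; origin under its middle.
- lemon_can: Bystander: upright spray can, 66 mm across, 205 high; origin under its middle.

How it is judged:
By the outcome, as a careful person would: the job done as asked, in the order asked, and still so for the second after the job is handed in, with the robot touching nothing.
It also fails if it takes over 72 s, if anything falls off the work surface, if the arm or the gripper's body presses on something with over 40 N, if the wrist force passes 120 N, or if a joint passes its speed limit or range.

## Robot

A 7-joint arm with a two-finger parallel gripper is mounted at the origin on a cart in front of the work surface, level with it; the furniture and walls round the work are solid. World frame = base frame: x ahead of the robot, y to its left, z up, the work surface at z = 0. Lengths are in mm, angles in rad, forces in N, time in s.
With the tool pointing down it reaches from about 400 to 900 mm from the base axis. Payload 5.5 kg.
Tool frame: the origin (TCP) lies midway between the tips of the shut fingers; the grasp point (between the pads) lies hold_point_z behind it (hold_point_z is the distance from the TCP to the grasp point, in mm); z points along the fingers, y is the line along which they close (so a half turn about z gives the same grasp; the last joint's range is limited). The gripper opens to 85 mm and grips with 20 to 120 N. Pads are 22 mm wide; open, the fingers measure 114 mm over their backs; the gripper's body (76 mm by 85 mm) begins 54 mm behind the grasp point. The pads swing forward as they close: fully open they stand 13 mm farther back than shut.
Start: joints at [-0.958, 0.501, -0.427, 1.55, 0.221, 1.138, -0.21], TCP at [222.724, 610.65, 231.31] pointing down, gripper open.
Joint ranges: [-2.88, 2.88], [-0.31, 2.03], [-1.54, 1.56], [0.2, 2.42], [-1.41, 4.55], [0.19, 2.02], [-2.57, 2.57]. Speed limits (rad/s): [2.57, 2.57, 3.14, 3.14, 3.14, 3.14, 3.14].

## Interface

Orientations are given as [roll, pitch, yaw] about the fixed x, y, z axes, in that order (R = Rz(yaw) Ry(pitch) Rx(roll)).
In Python, from station import state, read_camera, camera_model, close_job, look_for, outline_of, hold_point_z gives the robot as it stands.
- The arm moves only by the shell command python3 -m handwheel 'ROWS' [FORCE]. ROWS is a JSON list of rows, 1 to 8 of them, each of 7 numbers: the opening from 0.0 (shut) to 1.0 (fully open), then dx, dy, dz in mm, then a rotation vector rx, ry, rz in rad; each row is the pose to reach, as a shift and turn from the pose commanded when the command began, along the tool's axes at that moment; what a row does not reach only later rows make up. A row lasts 1/12 s, in which the tool goes at most 41.7 mm and 0.125 rad, less where a joint would pass 70% of its speed; a pose out of reach is approached as far as the arm can. The fingers move at their own pace and stop on an object; FORCE is the grip in N (left out, the last holds). Time passes only in rows, so rows that do not move let the fingers close. It prints the time, the measured TCP pose, the force, the opening and the grip force at its end.
- state(): the state, without advancing time (a new reading comes with each control period).
- read_camera(name): name is "side" or "top" or "wrist"; returns (picture, depth): 480x640x3 uint8, blue, green, red; 480x640 float32, mm along the optical axis (not along the pixel's ray), 0 where there is no reading.
- camera_model(name): a dict with "camera_matrix" (3x3 intrinsics, pixels), "xyz" and "rotation" of the camera in the world; the wrist camera has in their place "mount" (4x4, takes a point from camera to tool coordinates, whose origin is the TCP and whose axes are the flange's). Camera axes: x right, y up, looking along -z (the intrinsics and any distortion apply to the point x, -y, -z); pixel columns grow to the right and rows downward; lengths in mm; the calibration is good to about 2 mm. A picture is of the moment at which its call begins: read the wrist's pose just before it. camera_model takes no time and is no camera call.
- close_job(): hands the job in; it is judged then, once.
Trained networks look in the newest picture that a camera, given by its name, has taken for a name from the list of things; names that differ only in an ending like _2 or _b are one class to them, and where a whole thing is asked for, a point or a joint stands for the part that bears it (a point fixed in the world has none). Each returns a list of dicts, best first, with "confidence" (0 to 1); they miss things now and then, are a little off and sometimes report something else, mostly with a low value. They report only what shows in the picture. A call takes as long as a camera call.
- look_for(thing, camera): "xy" ([column, row] in pixels, amid what is visible of it).
- outline_of(thing, camera): "mask" (480x640 bool, what is visible of it) and "xy" ([column, row] in pixels, amid what is visible of it).
The state is a dict: "time_s": time; "qpos": joint angles; "qvel": joint speeds; "joint_efforts": joint torques, N m; "position": TCP position; "tool_rot": TCP orientation; "ft_force": force on the tool from outside, world axes, zero at the start; "ft_torque": the same for the moment, N m; "finger_gap": opening from 0.0 (shut) to 1.0 (fully open); "grip_force": force on a finger pad.
Only numpy, scipy, OpenCV 4.12 (cv2) and the standard library are available. Lean on these libraries where they do the work, as an engineer would, in place of code of your own. Each camera call takes 0.05 s, during which the arm holds its last target. There are 200 camera calls.

## Working session

There is one attempt and no reset: what is moved stays moved. The work goes in short steps, Python scripts to look and compute and a shell command to move; the robot and the scene stay as the last step left them, time stands still between calls to the robot, and variables do not carry over. Pictures are saved under pics/ and viewed, at most 10 in all, crops included, and the job is handed in when it is done.

```bash
mkdir -p pics
cat > h.py <<'E'
import numpy as np,cv2
from station import *
from scipy.spatial.transform import Rotation as R
def campose(n):
    m=camera_model(n)
    K=np.array(m["camera_matrix"])
    if "mount" in m:
        s=state();T=np.eye(4);T[:3,:3]=R.from_euler('xyz',s["tool_rot"]).as_matrix();T[:3,3]=s["position"]
        T=T@np.array(m["mount"]);return K,T[:3,:3],T[:3,3],m
    r=np.array(m["rotation"])
    if r.shape!=(3,3): r=R.from_euler('xyz',r).as_matrix()
    return K,r,np.array(m["xyz"]),m
def cloud(n,pose,d):
    K,r,t,m=pose
    v,u=np.mgrid[0:480,0:640]
    x=(u-K[0,2])/K[0,0]*d;y=(v-K[1,2])/K[1,1]*d
    return np.stack([x,-y,-d],-1)@r.T+t
def px2ray(pose,xy):
    K,r,t,m=pose
    d=np.array([(xy[0]-K[0,2])/K[0,0],-(xy[1]-K[1,2])/K[1,1],-1.])
    return t,r@d
E
cat > a.py <<'E'
from h import *
s=state();print(s,hold_point_z() if callable(hold_point_z) else hold_point_z)
ims=[]
for n in ["side","top"]:
    p=campose(n);im,d=read_camera(n);print(n,p[3])
    cv2.imwrite(f"pics/{n}0.png",im);C=cloud(n,p,d)
    np.savez(f"{n}0.npz",C=C,d=d,im=im)
    for th in ["bracket","panel","keyhole","grip","stud","slot_end","lemon_can","soap_carton","tape_rule"]:
        for o in (outline_of(th,n) or [])[:2]:
            m=o["mask"]&(d>0);q=C[m]
            np.save(f"m_{n}_{th}.npy",o["mask"]) if o["confidence"]>.5 else 0
            print(n,th,round(o["confidence"],2),np.round(o["xy"]),np.round(np.percentile(q,[2,50,98],axis=0)).tolist() if len(q) else None)
    ims.append(im)
E
python3 a.py
```

```text
{'time_s': 0.0, 'qpos': array([-0.95781895,  0.50188586, -0.42677078,  1.55148909,  0.22078148,
        1.13831843, -0.21028002]), 'qvel': array([-9.19599726e-04,  3.86442059e-05, -2.27179678e-04,  1.16999842e-03,
        1.30863023e-03,  1.45702510e-03, -1.26184776e-03]), 'joint_efforts': array([-5.06717643e-04, -5.69522703e+01, -5.81620172e+00, -2.80934697e+01,
        1.07688500e-02,  1.20754307e-02, -1.10763341e-05]), 'position': array([222.5457659 , 609.94059297, 230.21746528]), 'tool_rot': array([-3.13954666e+00, -7.47060143e-05,  2.79187213e+00]), 'ft_force': array([ 0.16108685, -0.07271553, -0.26409276]), 'ft_torque': array([-0.02512125,  0.03517987,  0.00532474]), 'grip_force': 0.0, 'finger_gap': 1.0015854409750433} 18.700000000000003
side {'camera_matrix': array([[457.10485912,   0.        , 318.5490966 ],
       [  0.        , 457.10485912, 239.69697261],
       [  0.        ,   0.        ,   1.        ]]), 'xyz': array([ 452.82882062,  513.1005271 , 1009.40266066]), 'rotation': array([ 5.13936191e-01,  2.68597423e-03, -3.05250699e+00])}
side bracket 0.71 [326. 315.] [[435
[... 1722 characters left out ...]
, 302.0, 194.0]]
top grip 0.73 [252. 236.] [[437.0, 124.0, -0.0], [496.0, 148.0, 60.0], [514.0, 190.0, 123.0]]
top grip 0.35 [158. 207.] [[528.0, 343.0, 1.0], [559.0, 372.0, 42.0], [592.0, 406.0, 47.0]]
top slot_end 0.7 [171. 270.] [[373.0, 311.0, -1.0], [412.0, 348.0, 4.0], [451.0, 412.0, 9.0]]
top slot_end 0.66 [255. 234.] [[437.0, 124.0, -0.0], [496.0, 148.0, 59.0], [514.0, 187.0, 123.0]]
top lemon_can 0.58 [495. 199.] [[542.0, -398.0, 4.0], [567.0, -356.0, 177.0], [600.0, -343.0, 207.0]]
top soap_carton 0.96 [438. 205.] [[526.0, -306.0, 1.0], [553.0, -260.0, 110.0], [587.0, -229.0, 115.0]]
top tape_rule 0.7 [390. 260.] [[409.0, -191.0, -0.0], [446.0, -164.0, 52.0], [480.0, -142.0, 63.0]]
```

View pics/side0.png

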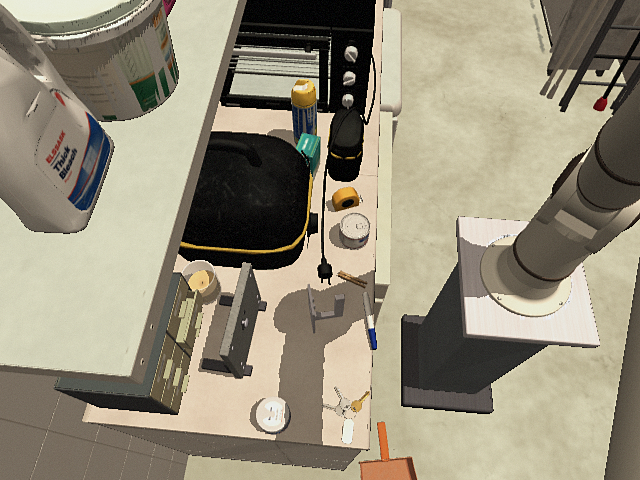

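View pics/top0.png

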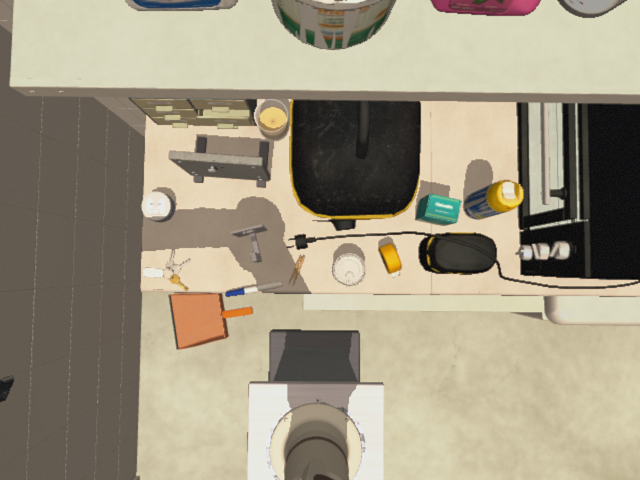

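The side view shows the bracket at about (326,310), with the panel and its front face at about (240,320). The top view shows the bracket at about (252,238) with its arm towards the robot, and the panel at about (220,163). A shelf overhangs beyond row 95. Next I'll fit the geometry and zoom in.

```bash
cat > b.py <<'E'
from h import *
for n in ["side","top"]:
    f=np.load(f"{n}0.npz");C=f["C"];d=f["d"]
    for th in ["panel","bracket"]:
        m=np.load(f"m_{n}_{th}.npy")&(d>0)
        if th=="bracket": # pick mask w/ right place
            m=(d>0)&(C[...,0]>425)&(C[...,0]<520)&(C[...,1]>100)&(C[...,1]<200)&(C[...,2]>3)
            t=C[m&(C[...,2]>117)]
        else: t=C[m&(C[...,2]>187)]
        a=np.median(t[:,2]);t=t[abs(t[:,2]-a)<4]
        rect=cv2.minAreaRect(t[:,:2].astype(np.float32));print(n,th,"top z",a,len(t),"rect",rect)
        if th=="bracket":
            u=C[m&(C[...,0]<470)&(C[...,2]>85)];print(" post",np.percentile(u,[3,50,97],axis=0).round(1).tolist(),len(u))
            pl=C[m&(C[...,2]>20)]; 
        else:
            fr=C[m&(C[...,2]>20)&(C[...,2]<180)]
            best=None
            rng=np.random.default_rng(0)
            for _ in range(500):
                s=fr[rng.choice(len(fr),2)][:,:2];e=s[1]-s[0];L=np.hypot(*e)
                if L<30:continue
                nn=np.array([-e[1],e[0]])/L;k=(abs((fr[:,:2]-s[0])@nn)<2)
                if best is None or k.sum()>best.sum():best=k
            q=fr[best];c=q.mean(0);_,_,V=np.linalg.svd(q-c,full_matrices=False);print(" front",len(q),c.round(1),V[2].round(4),np.degrees(np.arctan2(V[2][1],V[2][0])).round(2), q[:,1].min(),q[:,1].max())
            # stud: points in front of face
            N=V[2]*np.sign(V[2][0]);dist=(C-c)@N
            w=(d>0)&(dist<-5)&(dist>-20)&(C[...,2]>125)&(C[...,2]<165)&(C[...,1]>110)&(C[...,1]<310)
            if w.any(): print(" stud",w.sum(),C[w].mean(0),np.median(dist[w]),np.argwhere(w).mean(0))
    hi=C[(d>0)&(C[...,2]>250)&(C[...,0]>300)&(C[...,1]<400)&(C[...,1]>50)]
    if len(hi):print(n,"shelf",np.percentile(hi,[0.5,50],axis=0).round().tolist())
    im=f["im"]
    cr=im[250:390,190:290] if n=="side" else im[120:200,155:285]
    cv2.imwrite(f"pics/{n}crop.png",cv2.resize(cr,None,fx=4,fy=4,interpolation=cv2.INTER_CUBIC) if n=="side" else cv2.resize(cr,None,fx=6,fy=6,interpolation=cv2.INTER_CUBIC))
a=cv2.imread("pics/sidecrop.png");b=cv2.imread("pics/topcrop.png");b=cv2.resize(b,(400,246));o=np.zeros((560,800,3),np.uint8);o[:,:400]=a;o[:246,400:]=b;cv2.imwrite("pics/both.png",o)
print(camera_model("wrist"))
E
python3 b.py
```

```text
side panel top z 190.1414833011524 836 rect ((641.1119995117188, 210.8319091796875), (189.1512451171875, 18.753389358520508), 86.43177032470703)
 front 1435 [633.1 218.2 105.5] [ 9.98e-01 -6.35e-02  8.00e-04] -3.64 116.75833858191231 305.8438086167645
 stud 31 [623.61047165 227.14332016 149.60939151] -10.441561276422158 [322.09677419 245.96774194]
side bracket top z 119.90042740251431 78 rect ((503.820068359375, 155.33338928222656), (4.989190101623535, 69.9472885131836), 14.137001991271973)
 post [[434.5, 134.5, 87.1], [444.3, 143.7, 108.2], [453.4, 147.8, 112.5]] 87
side shelf [[660.0, 51.0, 487.0], [758.0, 228.0, 525.0]]
top panel top z 190.88784339329288 799 rect ((641.1390991210938, 211.63014221191406), (187.8905029296875, 18.793550491333008), 86.64515686035156)
 front 1090 [632.6 210.7 106.3] [-0.9981  0.0611 -0.0013] 176.5 118.57802768122541 305.7546201837016
 stud 26 [623.86418014 226.9775736  150.73124419] -10.046249453038367 [169.96153846 211.42307692]
top bracket top z 120.77419246255283 77 rect ((503.9137268066406, 157.38197326660156), (5.167298316955566, 68.96521759033203), 14.48754596710205)
 post [[435.1, 134.8, 88.5], [444.0, 139.7, 110.3], [454.4, 148.2, 114.2]] 64
top shelf [[660.0, 52.0, 489.0], [714.0, 223.0, 525.0]]
{'camera_matrix': array([[391.60705403,   0.        , 314.05605437],
       [  0.        , 391.60705403, 234.21047729],
       [  0.        ,   0.        ,   1.        ]]), 'mount': array([[-7.27742617e-04,  9.49587407e-01,  3.13501558e-01,
         8.10515669e+01],
       [ 9.99999362e-01,  9.61762031e-04, -5.91815112e-04,
         5.22097053e-01],
       [-8.63494073e-04,  3.13500928e-01, -9.49587501e-01,
        -1.42962291e+02],
       [ 0.00000000e+00,  0.00000000e+00,  0.00000000e+00,
         1.00000000e+00]])}
```

View pics/both.png

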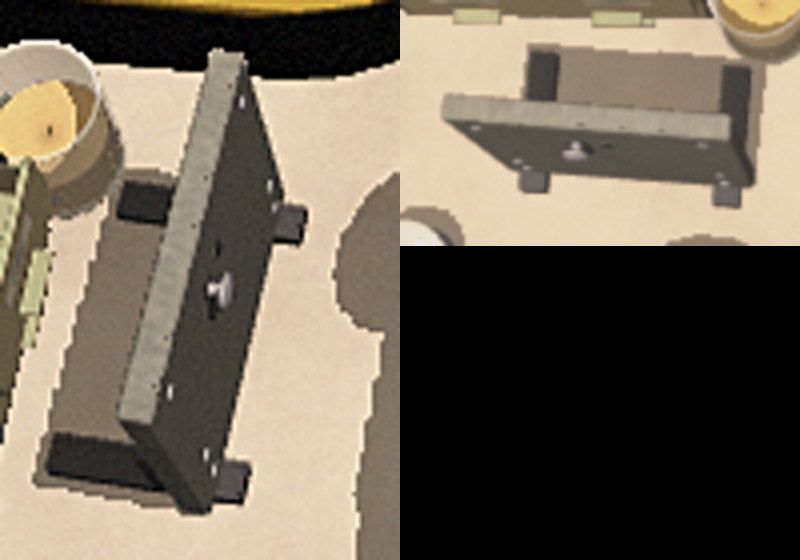

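The crops show the stud on the left half of the panel, about 15 mm from the middle, at crop (222,290) in the side view and (575,150) in the top view. The dark screw hole is on the right. I'll move the wrist camera in front of the stud to measure it properly.

```bash
cat >> h.py <<'E'
def go(pos,yaw_deg=None,rpy=None):
    s=state();A=R.from_euler('xyz',s["tool_rot"])
    B=R.from_euler('xyz',rpy if rpy is not None else [np.pi,0,np.radians(yaw_deg)])
    d=A.inv().apply(np.array(pos)-s["position"]);r=(A.inv()*B).as_rotvec()
    print("d",d.round(1).tolist(),"r",r.round(3).tolist(),"rows",round(max(np.linalg.norm(d)/41.7,np.linalg.norm(r)/.125),1),"F",s["ft_force"].round(1),"t",round(s["time_s"],2))
E
python3 -c "
from h import *
go([500,226,190],176.4)"
```

```text
d [-392.3, -266.4, 41.3] r [0.0, 0.0, -0.287] rows 11.4 F [ 0.1 -0.5 -0.3] t 1.0
```

```bash
python3 -m handwheel '[[1,-392,-266,41,0,0,-0.287],[1,-392,-266,41,0,0,-0.287],[1,-392,-266,41,0,0,-0.287],[1,-392,-266,41,0,0,-0.287],[1,-392,-266,41,0,0,-0.287],[1,-392,-266,41,0,0,-0.287],[1,-392,-266,41,0,0,-0.287],[1,-392,-266,41,0,0,-0.287]]'; python3 -c "
from h import *
go([500,226,190],176.4)"
```

```text
time_s: 1.67
position: [418.0, 339.6, 202.8]
tool_rot: [3.141, 0.001, 3.079]
ft_force: [0.9, 0.1, -0.2]
finger_gap: 1.001
grip_force: 0.0
d [-89.0, -108.2, 12.8] r [0.0, 0.001, 0.0] rows 3.4 F [ 0.9  0.1 -0.2] t 1.67
```

```bash
python3 -m handwheel '[[1,-89,-108,13,0,0,0],[1,-89,-108,13,0,0,0],[1,-89,-108,13,0,0,0],[1,-89,-108,13,0,0,0],[1,-89,-108,13,0,0,0],[1,-89,-108,13,0,0,0]]'
cat > w.py <<'E'
from h import *
import sys
n=sys.argv[1];p=campose("wrist");im,d=read_camera("wrist");C=cloud("wrist",p,d)
cv2.imwrite(f"pics/w{n}.png",im);np.savez(f"w{n}.npz",C=C,d=d,im=im,K=p[0],r=p[1],t=p[2])
for th in ["stud","panel","bracket"]:
    for o in (outline_of(th,"wrist") or [])[:2]:
        q=C[o["mask"]&(d>0)]
        print(th,round(o["confidence"],2),np.round(o["xy"],1),np.round(np.percentile(q,[2,50,98],axis=0),1).tolist() if len(q) else None)
N=np.array([.998,-.0625,0]);Y=np.array([.0625,.998,0]);O=np.array([632.6,211.5,0])
a=(C-O)@N;b=(C-O)@Y
f=(d>0)&(abs(a)<7)&(C[...,2]>30)&(C[...,2]<180)&(abs(b)<90)
q=C[f]
if len(q)>50:
    c=np.median(q,0);
    for _ in range(3):
        _,_,V=np.linalg.svd(q-q.mean(0),full_matrices=False);c=q.mean(0);q=q[abs((q-c)@V[2])<2]
    v=V[2]*np.sign(V[2][0]);print("face",c.round(1),v.round(4),"a",((c-O)@N).round(2),"b range",np.percentile((q-O)@Y,[0.2,99.8]).round(1))
    w=(d>0)&(abs((C-c)@v+11)<4)&(abs(C[...,2]-145)<15)&(abs(b)<30)
    if w.any():
        q=C[w];print("stud pts",len(q),"b",np.percentile(b[w],[1,50,99]).round(1),"z",np.percentile(q[:,2],[1,50,99]).round(1),"xyz",q.mean(0).round(1),"px",np.argwhere(w)[:,::-1].mean(0).round(1))
    w=(d>0)&(C[...,2]>186)&(C[...,2]<196)&(abs(b)<110)&(a>-6)&(a<25)
    if w.any():print("top edge",cv2.minAreaRect(C[w][:,:2].astype(np.float32)),np.median(C[w][:,2]))
E
python3 w.py 1; python3 -c "
from h import *
go([500,226,190],176.4)"
```

```text
time_s: 2.17
position: [499.6, 226.8, 189.5]
tool_rot: [3.142, -0.0, 3.076]
ft_force: [-0.2, 0.7, 0.4]
finger_gap: 1.003
grip_force: 0.0
stud 0.61 [309.1 393.7] [[617.6, 124.8, 10.3], [631.4, 215.2, 80.1], [637.4, 302.0, 132.5]]
panel 0.65 [307.2 391.2] [[622.1, 125.3, 11.4], [631.5, 214.6, 79.9], [637.3, 301.3, 129.7]]
bracket 0.93 [204.1 218. ] [[433.9, 124.5, 4.3], [494.2, 148.8, 81.8], [509.1, 190.2, 121.0]]
face [631.5 213.4  85.3] [ 0.998  -0.0628  0.0013] a -1.17 b range [-89.4  89.5]
d [-2.2, -3.7, -0.2] r [0.001, -0.0, 0.003] rows 0.1 F [-0.1 -0.5 -1.2] t 2.37
```

View pics/w1.png

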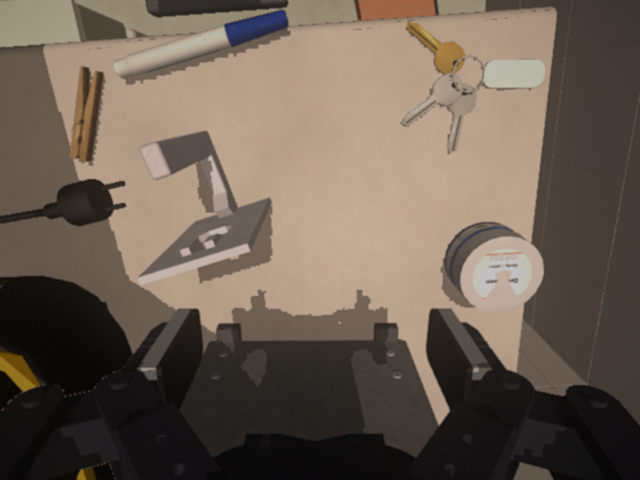

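The wrist view shows the bracket at about (205,215), but the fingers hide the upper half of the panel and the stud. I'll tilt the tool forward 0.6 rad to see it.

```bash
python3 -m handwheel '[[1,-40,0,0,0,-0.12,0],[1,-40,0,0,0,-0.24,0],[1,-40,0,0,0,-0.36,0],[1,-40,0,0,0,-0.48,0],[1,-40,0,0,0,-0.6,0],[1,-40,0,0,0,-0.6,0],[1,-40,0,0,0,-0.6,0]]'; python3 w.py 2
```

```text
time_s: 2.95
position: [536.4, 227.7, 189.0]
tool_rot: [3.141, 0.601, 3.084]
ft_force: [0.2, -0.3, 0.0]
finger_gap: 1.002
grip_force: 0.0
stud 0.94 [318.3 307.7] [[619.0, 219.5, 138.2], [620.7, 227.4, 147.3], [624.6, 235.1, 154.3]]
panel 0.78 [304.9 277.2] [[624.8, 123.6, 11.9], [631.6, 215.8, 117.6], [639.0, 300.3, 190.7]]
panel 0.48 [172.4  79.8] [[447.1, 123.0, 2.0], [497.4, 157.4, 82.1], [509.1, 190.4, 120.9]]
bracket 0.95 [173.4  74.7] [[447.1, 123.3, 4.3], [497.4, 157.6, 82.7], [509.0, 190.4, 120.9]]
face [631.5 214.6 113.2] [ 0.998  -0.0627  0.0011] a -1.33 b range [-89.6  89.5]
stud pts 561 b [ 6.6 15.  23.5] z [137.8 147.3 154.6] xyz [620.9 227.3 147.1] px [320.  310.3]
top edge ((638.2738647460938, 222.53549194335938), (160.06153869628906, 17.4315128326416), 86.75028228759766) 190.04167838925292
```

View pics/w2.png

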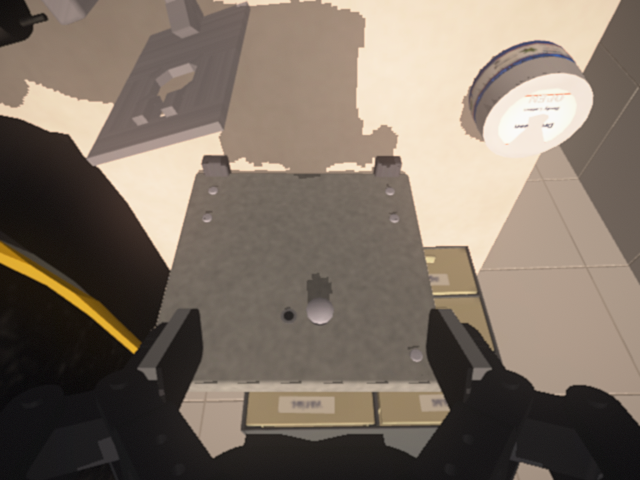

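The stud shows clearly at (320,310), 15.0 mm left of the middle, with the old hole at (288,315). Next I'll fit the bracket's pose from wrist view 1.

Run:
```python
from h import *
for n in ["w1","w2","side0","top0"]:
    f=np.load(n+".npz");C=f["C"];d=f["d"]
    m=(d>0)&(C[...,0]>425)&(C[...,0]<520)&(C[...,1]>100)&(C[...,1]<200)
    for nm,k in [("top",(C[...,2]>117)&(C[...,2]<125)),("post",(C[...,0]<465)&(C[...,2]>106)&(C[...,2]<116))]:
        q=C[m&k]
        if len(q)>10: print(n,nm,len(q),np.median(q[:,2]).round(1),cv2.minAreaRect(q[:,:2].astype(np.float32)))
go([443.5,141.2,160],194.3)
```

```text
w1 top 1140 120.3 ((502.65155029296875, 156.43936157226562), (5.784078598022461, 70.44017791748047), 14.086359024047852)
w1 post 794 110.1 ((443.0441589355469, 141.8595428466797), (19.972421646118164, 12.228567123413086), 13.641621589660645)
w2 top 1951 120.3 ((502.4490966796875, 156.1324920654297), (6.546949863433838, 71.18677520751953), 14.071640968322754)
w2 post 817 110.2 ((448.6787109375, 142.75277709960938), (14.137223243713379, 9.173384666442871), 88.86107635498047)
side0 top 78 119.9 ((503.820068359375, 155.33338928222656), (4.989190101623535, 69.9472885131836), 14.137001991271973)
side0 post 52 110.2 ((444.27960205078125, 140.91307067871094), (19.488815307617188, 13.63933277130127), 8.269737243652344)
top0 top 77 120.7 ((503.9137268066406, 157.38197326660156), (5.167298316955566, 68.96521759033203), 14.48754596710205)
top0 post 51 111.2 ((444.4399719238281, 141.67140197753906), (19.260255813598633, 11.86000919342041), 15.816424369812012)
d [90.9, -91.3, -25.9] r [-0.093, 0.595, -0.301] rows 5.4 F [ 0.1 -0.2  1. ] t 3.15
```

```bash
python3 -m handwheel '[[1,91,-91,-26,-0.017,0.108,-0.054],[1,91,-91,-26,-0.035,0.22,-0.11],[1,91,-91,-26,-0.052,0.33,-0.165],[1,91,-91,-26,-0.07,0.43,-0.22],[1,91,-91,-26,-0.08,0.52,-0.26],[1,91,-91,-26,-0.093,0.595,-0.301],[1,91,-91,-26,-0.093,0.595,-0.301],[1,91,-91,-26,-0.093,0.595,-0.301]]'; python3 -c "
from h import *
go([443.5,141.6,61.5],194.1)"
```

```text
time_s: 3.82
position: [442.5, 140.5, 160.8]
tool_rot: [-3.14, 0.023, -2.906]
ft_force: [0.1, 0.1, -0.3]
finger_gap: 0.997
grip_force: 0.0
d [1.0, 1.0, 99.3] r [-0.002, 0.023, -0.01] rows 2.4 F [ 0.1  0.1 -0.3] t 3.82
```

```bash
python3 -m handwheel '[[1,0,0,0,0,0.02,-0.01],[1,0,0,0,0,0.02,-0.01]]'; python3 -c "
from h import *
go([443.5,141.6,61.5],194.1)"
```

```text
time_s: 3.98
position: [446.5, 140.3, 160.1]
tool_rot: [-3.136, 0.01, -2.903]
ft_force: [-0.1, 0.6, -0.9]
finger_gap: 1.003
grip_force: 0.0
d [3.6, 2.5, 98.5] r [-0.006, 0.01, -0.008] rows 2.4 F [-0.1  0.6 -0.9] t 3.98
```

```bash
python3 -m handwheel '[[1,2,1,0,0,0.008,-0.008],[1,3,2,40,0,0.01,-0.008],[1,3,2,70,-0.004,0.01,-0.008],[1,3,2,98,-0.004,0.01,-0.008],[1,3,2,98,-0.004,0.01,-0.008],[1,3,2,98,-0.004,0.01,-0.008]]'; python3 -c "
from h import *
go([443.5,141.6,61.5],194.1)"
```

```text
time_s: 4.48
position: [438.6, 141.1, 60.8]
tool_rot: [-3.138, -0.007, -2.889]
ft_force: [-0.3, 0.8, 0.6]
finger_gap: 1.0
grip_force: 0.0
d [-4.9, -0.8, -0.7] r [-0.003, -0.007, 0.006] rows 0.1 F [-0.3  0.8  0.6] t 4.48
```

```bash
for i in 1 2 3; do python3 -m handwheel '[[1,0,0,0,0,0,0]]' | sed -n 2,3p; done; python3 -c "
from h import *
go([443.5,141.6,61.5],194.1)"
```

```text
position: [441.1, 141.8, 62.8]
tool_rot: [-3.139, -0.001, -2.89]
position: [442.2, 141.8, 63.5]
tool_rot: [-3.139, 0.001, -2.89]
position: [442.4, 141.6, 63.4]
tool_rot: [-3.139, 0.001, -2.891]
d [-1.1, -0.3, 1.9] r [-0.003, 0.001, 0.005] rows 0.1 F [-0.2  0.2  1.3] t 4.73
```

```bash
python3 -m handwheel '[[1,-1,0,2,0,0,0.005],[0,-1,0,2,0,0,0.005],[0,-1,0,2,0,0,0.005],[0,-1,0,2,0,0,0.005],[0,-1,0,2,0,0,0.005],[0,-1,0,2,0,0,0.005],[0,-1,0,2,0,0,0.005],[0,-1,0,2,0,0,0.005]]' 70;  python3 -m handwheel '[[0,0,0,0,0,0,0],[0,0,0,0,0,0,0],[0,0,0,0,0,0,0],[0,0,0,0,0,0,0]]'
```

```text
time_s: 5.4
position: [442.1, 141.0, 59.6]
tool_rot: [-3.138, -0.003, -2.896]
ft_force: [1.1, -0.8, 1.4]
finger_gap: 0.131
grip_force: 68.1
time_s: 5.73
position: [442.1, 141.0, 59.6]
tool_rot: [-3.138, -0.003, -2.896]
ft_force: [0.5, -1.4, 1.3]
finger_gap: 0.131
grip_force: 68.2
```

```bash
python3 -m handwheel '[[0,0,0,-25,0,0,0],[0,0,0,-50,0,0,0],[0,0,0,-75,0,0,0],[0,0,0,-75,0,0,0],[0,0,0,-75,0,0,0]]'; python3 -c "
from h import *
go([527.4,233.2,135],176.4)"
```

```text
time_s: 6.15
position: [443.0, 141.9, 135.5]
tool_rot: [-3.139, -0.0, -2.896]
ft_force: [-0.7, -0.9, -2.4]
finger_gap: 0.132
grip_force: 68.7
d [-104.1, 68.0, 0.3] r [-0.003, 0.0, 0.309] rows 3.0 F [-0.7 -0.9 -2.4] t 6.15
```

```bash
python3 -m handwheel '[[0,-26,17,0,0,0,0.077],[0,-52,34,0,0,0,0.155],[0,-78,51,0,0,0,0.23],[0,-104,68,0,0,0,0.309],[0,-104,68,0,0,0,0.309],[0,-104,68,0,0,0,0.309],[0,-104,68,0,0,0,0.309],[0,-104,68,0,0,0,0.309]]'
cat > c.py <<'E'
from h import *
import sys
k=sys.argv[1]
N=np.array([.998,-.0627,0]);Y=np.array([.0627,.998,0]);O=np.array([632.2,226.6,0]) # stud origin
s=state();print("tcp abz",((s["position"]-O)@N).round(1),((s["position"]-O)@Y).round(1),s["position"][2].round(1))
for n in ["side","top","wrist"]:
    p=campose(n);im,d=read_camera(n);C=cloud(n,p,d);np.savez(f"{n}{k}.npz",C=C,d=d,im=im);cv2.imwrite(f"pics/{n}{k}.png",im)
    a=(C-O)@N;b=(C-O)@Y;z=C[...,2]
    # panel top + bracket plate top
    pt=(d>0)&(abs(z-190)<4)&(a>-8)&(a<25)&(b<95)&(b>-120)
    if pt.sum()>30:
        print(n,"panel top front a",np.percentile(a[pt],1).round(1),"ab",a[pt].mean().round(1),np.percentile(b[pt],[.5,99.5]).round(1),"z",np.median(z[pt]).round(1))
    zt=s["position"][2]+60
    bt=(d>0)&(abs(z-zt)<5)&(a<-1)&(a>-60)&(abs(b)<50)
    if bt.sum()>20: print(n,"br top",bt.sum(),"z",np.median(z[bt]).round(1),cv2.minAreaRect(np.stack([a[bt],b[bt]],1).astype(np.float32)))
E
python3 c.py 3
```

```text
time_s: 6.82
position: [525.0, 231.2, 132.7]
tool_rot: [-3.136, -0.005, 3.078]
ft_force: [-0.2, -1.2, -1.9]
finger_gap: 0.133
grip_force: 68.8
tcp abz -107.3 -2.1 132.7
side panel top front a 0.9 ab 9.5 [-108.4   78.5] z 190.0
side br top 111 z 193.0 ((-44.03944778442383, -1.7978363037109375), (68.99763488769531, 5.6390275955200195), 89.84332275390625)
top panel top front a 0.8 ab 9.8 [-107.3   73.8] z 190.7
top br top 78 z 194.0 ((-43.88435745239258, -7.887050628662109), (55.15958786010742, 5.541975975036621), 89.38711547851562)
```

```bash
python3 -m handwheel '[[0,0,0,0,0,0,0],[0,0,0,0,0,0,0],[0,0,0,0,0,0,0]]'|sed -n 2,4p
cat > g.py <<'E'
from h import *
import sys
N=np.array([.998,-.0627,0]);Y=np.array([.0627,.998,0]);O=np.array([632.2,226.6,0])
s=state();gap,b,z=map(float,sys.argv[1:4])
P=s["position"];print("gap",(-65-(P-O)@N).round(1),"b",((P-O)@Y).round(1),"z",P[2].round(1))
t=O-N*(65+gap)+Y*b;t[2]=z;go(t,176.4)
F=s["ft_force"];print("Fn",(F@N).round(2),"Fy",(F@Y).round(2),"Fz",F[2].round(2),"T",s["ft_torque"].round(2))
E
python3 g.py 17 0 134.6
```

```text
position: [526.6, 232.5, 134.4]
tool_rot: [-3.138, -0.001, 3.078]
ft_force: [-0.3, -0.1, -1.3]
gap 40.7 b -0.8 z 134.4
d [-23.7, 0.8, -0.3] r [-0.004, -0.001, -0.001] rows 0.6 F [-0.3 -0.1 -1.3] t 7.22
Fn -0.31 Fy -0.16 Fz -1.33 T [0.03 0.08 0.  ]
```

```bash
python3 -m handwheel '[[0,-12,0.8,0,-0.003,0,0],[0,-23,0.8,0,-0.003,0,0],[0,-23,0.8,0,-0.003,0,0],[0,-23,0.8,0,-0.003,0,0],[0,-23,0.8,0,-0.003,0,0],[0,-23,0.8,0,-0.003,0,0]]'>/dev/null; python3 g.py 17 0 134.6; python3 c.py 4
```

```text
gap 18.5 b 0.3 z 133.8
d [-1.5, -0.3, -0.8] r [-0.001, -0.003, -0.0] rows 0.0 F [-0.5  0.7 -2.7] t 7.72
Fn -0.49 Fy 0.62 Fz -2.69 T [ 0.03  0.09 -0.03]
tcp abz -83.5 0.3 133.8
side panel top front a 0.9 ab 9.6 [-72.   78.9] z 190.2
side br top 102 z 193.9 ((-20.27873420715332, 2.3141441345214844), (65.56533813476562, 5.886356830596924), 89.91739654541016)
top panel top front a 0.7 ab 9.6 [-107.2   36. ] z 190.7
top br top 80 z 195.2 ((-20.812618255615234, -6.8249969482421875), (5.619237899780273, 52.334503173828125), 0.29417598247528076)
```

```bash
python3 -m handwheel '[[0,-2,-0.2,-0.5,0,0,0],[0,-5,-0.2,-0.5,0,0,0],[0,-7,-0.2,-0.5,0,0,0],[0,-7,-0.2,-0.5,0,0,0],[0,-7,-0.2,-0.5,0,0,0]]'>/dev/null; python3 g.py 5 0 134.6
```

```text
gap 10.6 b -0.0 z 134.5
d [-5.6, 0.0, -0.1] r [-0.001, -0.002, -0.001] rows 0.1 F [ 0.2  0.6 -1.9] t 8.28
Fn 0.16 Fy 0.59 Fz -1.9 T [-0.    0.09  0.01]
```

```bash
python3 -m handwheel '[[0,-1,0,0,0,0,0],[0,-2,0,0,0,0,0],[0,-3,0,0,0,0,0],[0,-3,0,0,0,0,0],[0,-3,0,0,0,0,0]]'>/dev/null; python3 g.py 3 0 134.6
```

```text
gap 7.8 b 0.0 z 134.5
d [-4.8, -0.0, -0.1] r [-0.001, -0.002, -0.001] rows 0.1 F [-0.1 -0.3 -2.1] t 8.7
Fn -0.04 Fy -0.33 Fz -2.1 T [0.   0.1  0.04]
```

```bash
python3 -m handwheel '[[0,-1,0,0,0,0,0],[0,-2,0,0,0,0,0],[0,-3,0,0,0,0,0],[0,-4,0,0,0,0,0],[0,-4,0,0,0,0,0],[0,-4,0,0,0,0,0]]'>/dev/null; python3 g.py 1 0 134.6
```

```text
gap 3.8 b 0.0 z 134.5
d [-2.8, -0.0, -0.1] r [-0.001, -0.002, -0.001] rows 0.1 F [-0.4  0.2 -1.9] t 9.2
Fn -0.43 Fy 0.19 Fz -1.94 T [0.03 0.08 0.05]
```

```bash
for i in 1 2 3; do python3 -m handwheel '[[0,-1,0,0,0,0,0],[0,-1,0,0,0,0,0],[0,-1,0,0,0,0,0]]'>/dev/null; python3 g.py 0 0 134.6; done
```

```text
gap 2.8 b 0.0 z 134.5
d [-2.8, -0.0, -0.1] r [-0.001, -0.002, -0.001] rows 0.1 F [ 0.8 -0.8 -2.8] t 9.45
Fn 0.84 Fy -0.71 Fz -2.79 T [ 0.03  0.04 -0.  ]
gap 1.8 b 0.1 z 134.6
d [-1.8, -0.1, -0.0] r [-0.001, -0.002, -0.001] rows 0.0 F [-0.9  0.8 -1.7] t 9.7
Fn -0.92 Fy 0.76 Fz -1.72 T [ 0.06  0.   -0.04]
gap 0.8 b 0.0 z 134.5
d [-0.8, -0.0, -0.1] r [-0.001, -0.002, -0.001] rows 0.0 F [ 0.1  0.  -1.5] t 9.95
Fn 0.07 Fy 0.04 Fz -1.5 T [ 0.04  0.04 -0.06]
```

```bash
for i in 1 2 3; do python3 -m handwheel '[[0,-0.7,0,0,0,0,0],[0,-0.7,0,0,0,0,0],[0,-0.7,0,0,0,0,0]]'>/dev/null; python3 g.py 0 0 134.6|grep -v ^d; done
```

```text
gap 0.1 b 0.0 z 134.5
Fn -0.17 Fy 0.05 Fz -2.35 T [-0.   0.1  0. ]
gap -0.2 b 0.1 z 134.4
Fn -0.85 Fy -0.29 Fz -0.59 T [0.01 0.44 0.06]
gap -0.4 b 0.0 z 134.4
Fn -5.19 Fy -1.05 Fz 1.53 T [-0.09  1.1   0.11]
```

```bash
for i in 1 2; do python3 -m handwheel '[[0,0,0,1,0,0,0],[0,0,0,2,0,0,0],[0,0,0,3,0,0,0],[0,0,0,4,0,0,0],[0,0,0,4,0,0,0],[0,0,0,4,0,0,0]]'>/dev/null; python3 g.py 0 0 105.6|grep -v ^d; done
```

```text
gap -0.4 b 0.3 z 130.2
Fn -5.01 Fy 0.74 Fz -0.57 T [0.19 1.23 0.11]
gap -0.4 b 0.3 z 126.3
Fn -5.38 Fy -0.09 Fz -0.42 T [0.14 1.3  0.1 ]
```

```bash
for i in 1 2 3; do python3 -m handwheel '[[0,0,0,1,0,0,0],[0,0,0,2,0,0,0],[0,0,0,3,0,0,0],[0,0,0,3,0,0,0],[0,0,0,3,0,0,0]]'>/dev/null; python3 g.py 0 0 105.6|grep -v ^d; done
```

```text
gap -0.4 b 0.4 z 123.5
Fn -6.01 Fy 0.04 Fz 2.01 T [0.05 1.42 0.11]
gap -0.4 b 0.3 z 121.1
Fn -8.43 Fy -1.34 Fz 6.3 T [-0.13  1.76  0.12]
gap -0.4 b 0.8 z 118.5
Fn -7.42 Fy -2.02 Fz 7.68 T [0.02 1.91 0.06]
```

```bash
for i in 1 2; do python3 -m handwheel '[[0,0,-0.2,1,0,0,0],[0,0,-0.3,2,0,0,0],[0,0,-0.3,2,0,0,0],[0,0,-0.3,2,0,0,0]]'>/dev/null; python3 g.py 0 0 105.6; done
```

```text
gap -0.4 b 0.7 z 116.9
d [0.4, -0.7, 11.3] r [0.0, -0.003, 0.0] rows 0.3 F [-9.1 -0.   9.8] t 13.28
Fn -9.04 Fy -0.59 Fz 9.77 T [0.01 2.14 0.11]
gap -0.4 b 0.7 z 115.2
d [0.4, -0.7, 9.6] r [0.0, -0.002, 0.0] rows 0.2 F [-9.1  0.  10.4] t 13.62
Fn -9.06 Fy -0.57 Fz 10.37 T [0.03 2.2  0.03]
```

```bash
for i in 1 2; do python3 -m handwheel '[[0,0.2,-0.1,1,0,0,0],[0,0.3,-0.1,2,0,0,0],[0,0.3,-0.1,2,0,0,0],[0,0.3,-0.1,2,0,0,0]]'>/dev/null; python3 g.py 0 0 105.6|grep -v ^d; done
```

```text
gap -0.4 b 0.7 z 113.3
Fn -8.69 Fy -1.09 Fz 11.98 T [0.08 2.11 0.1 ]
gap -0.5 b 0.7 z 111.4
Fn -8.15 Fy -0.02 Fz 11.4 T [0.1  1.99 0.09]
```

```bash
for i in 1 2 3; do python3 -m handwheel '[[0,0.2,0,1,0,0,0],[0,0.2,0,2,0,0,0],[0,0.2,0,2,0,0,0],[0,0.2,0,2,0,0,0]]'>/dev/null; python3 g.py 0 0 105.6|grep -v ^d; done
```

```text
gap -0.4 b 0.7 z 109.4
Fn -7.22 Fy 0.65 Fz 11.72 T [0.06 1.93 0.05]
gap -0.4 b 0.7 z 107.5
Fn -8.09 Fy 0.07 Fz 10.79 T [0.1  1.95 0.1 ]
gap -0.4 b 0.7 z 105.5
Fn -6.94 Fy 0.68 Fz 10.26 T [0.14 1.77 0.09]
```

```bash
for i in 1 2 3; do python3 -m handwheel '[[0,0,0,0.5,0,0,0],[0,0,0,1,0,0,0],[0,0,0,1,0,0,0]]'>/dev/null; python3 g.py 0 0 105.6|grep -v ^d; done
```

```text
gap -0.4 b 0.7 z 105.2
Fn -8.16 Fy -0.88 Fz 16.31 T [-0.01  2.15  0.09]
gap -0.3 b 0.8 z 105.0
Fn -11.84 Fy -0.39 Fz 20.83 T [-0.25  2.61  0.07]
gap -0.2 b 0.8 z 104.7
Fn -13.75 Fy -2.52 Fz 26.52 T [-0.48  3.02  0.11]
```

```bash
python3 -m handwheel '[[0,0.3,0,-1,0,0,0],[0,0.6,0,-2,0,0,0],[0,0.8,0,-3,0,0,0],[0,0.8,0,-3,0,0,0],[0,0.8,0,-3,0,0,0]]'>/dev/null; python3 g.py 0 0 105.6|grep -v ^d; python3 c.py 5
```

```text
gap -0.3 b 0.7 z 105.0
Fn -4.61 Fy 2.23 Fz 8.59 T [0.46 1.13 0.09]
tcp abz -64.7 0.7 105.0
side panel top front a 1.0 ab 9.6 [-38.1  79.3] z 189.9
side br top 67 z 165.2 ((-2.7976326942443848, 6.64232063293457), (57.89543151855469, 3.4158825874328613), 89.82762908935547)
top panel top front a 1.2 ab 9.7 [-108.3   15. ] z 190.7
top br top 47 z 166.3 ((-2.683539867401123, -9.353960037231445), (46.925437927246094, 3.4602601528167725), 89.2113265991211)
wrist br top 3505 z 164.5 ((-55.948970794677734, 1.4840736389160156), (86.00042724609375, 8.973700523376465), 89.19120788574219)
```

```bash
python3 -m handwheel '[[0,0.4,0,-1,0,0,0],[0,0.7,0,-1.7,0,0,0],[0,0.7,0,-1.7,0,0,0],[0,0.7,0,-1.7,0,0,0]]'>/dev/null; python3 g.py 0 0 105.6|grep -v ^d
```

```text
gap -0.4 b 0.5 z 105.4
Fn 3.27 Fy 3.93 Fz -1.23 T [ 0.91 -0.04  0.16]
```

```bash
python3 -m handwheel '[[0,-0.3,0.5,0,0,0,0],[0,-0.3,0.5,0,0,0,0],[0,-0.3,0.5,0,0,0,0]]'>/dev/null; python3 g.py 0 0 105.6|grep -v ^d
```

```text
gap -0.3 b 0.5 z 105.4
Fn 3.46 Fy 3.7 Fz -2.41 T [ 0.93 -0.4   0.2 ]
```

```bash
python3 -m handwheel '[[0,-0.3,0.6,0.2,0,0,0],[0,-0.3,0.6,0.2,0,0,0],[0,-0.3,0.6,0.2,0,0,0]]'>/dev/null; python3 g.py 0 0 105.6|grep -v ^d;  python3 -m handwheel '[[0.18,0,0,0,0,0,0],[0.2,0,0,0,0,0,0],[0.25,0,0,0,0,0,0],[0.35,0,0,0,0,0,0],[0.5,0,0,0,0,0,0],[0.5,0,0,0,0,0,0]]' 20; python3 g.py 0 0 105.6|grep -v ^d; python3 c.py 6
```

```text
gap -0.3 b 0.5 z 105.4
Fn 4.2 Fy 3.05 Fz -0.23 T [ 0.71 -0.57  0.15]
time_s: 17.93
position: [566.2, 230.8, 104.9]
tool_rot: [-3.14, -0.002, 3.078]
ft_force: [-0.4, 0.1, -0.6]
finger_gap: 0.497
grip_force: 0.0
gap 1.1 b 0.0 z 104.9
Fn -0.42 Fy 0.04 Fz -0.55 T [ 0.   -0.02  0.01]
tcp abz -66.1 0.0 104.9
side panel top front a 0.9 ab 9.5 [-37.2  79.1] z 189.9
side br top 59 z 165.5 ((-2.9452738761901855, 5.476676940917969), (57.691734313964844, 2.809509754180908), 89.72889709472656)
top panel top front a 1.0 ab 9.8 [-108.1   15.1] z 190.5
top br top 45 z 165.7 ((-2.801990270614624, -8.515228271484375), (3.058647632598877, 47.822017669677734), 0.573434591293335)
wrist br top 1949 z 165.6 ((-56.655731201171875, -0.000690460205078125), (99.99481964111328, 6.765382289886475), 89.92259979248047)
```

Released, and the bracket top is still at 165.5 to 165.7. I'll retreat straight up, back away, and look.

```bash
python3 -m handwheel '[[0.5,0,0,-15,0,0,0],[0.5,0,0,-35,0,0,0],[0.5,0,0,-65,0,0,0],[0.5,0,0,-100,0,0,0],[0.5,40,0,-110,0,0,0],[0.5,80,0,-110,0,0,0],[0.5,120,0,-110,0,0,0],[0.5,120,0,-110,0,0,0]]'; python3 -m handwheel '[[0.5,0,0,0,0,-0.12,0],[0.5,0,0,0,0,-0.24,0],[0.5,0,0,0,0,-0.36,0],[0.5,0,0,0,0,-0.36,0],[0.5,0,0,0,0,-0.36,0]]' >/dev/null; python3 c.py 7
python3 - <<'E'
import cv2,numpy as np
a=cv2.resize(cv2.imread("pics/side7.png")[250:390,190:290],None,fx=3,fy=3);w=cv2.imread("pics/wrist7.png")
o=np.zeros((480,800,3),np.uint8);o[:420,:300]=a;o[:375,300:]=cv2.resize(w,(500,375));cv2.imwrite("pics/f.png",o)
E
```

```text
time_s: 18.75
position: [438.0, 239.2, 214.3]
tool_rot: [-3.138, -0.008, 3.084]
ft_force: [-0.7, 0.4, -0.9]
finger_gap: 0.499
grip_force: 0.0
tcp abz -187.4 0.6 215.1
side panel top front a 0.8 ab 9.4 [-108.    78.7] z 190.1
top panel top front a 1.0 ab 9.6 [-107.3   79. ] z 190.6
wrist panel top front a -1.3 ab 4.1 [-108.3    5. ] z 190.0
```

View pics/f.png

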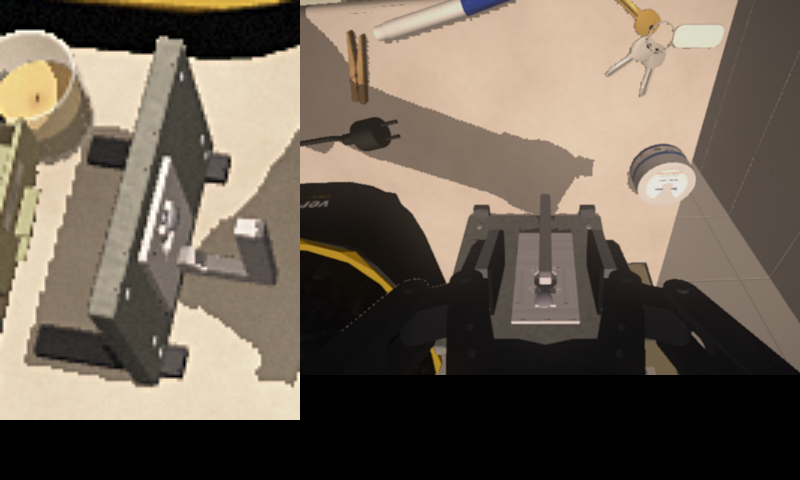

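The bracket hangs flat and upright on the panel: its plate is at (165,215) in the left crop and its arm points at the robot, clear of the gripper. I'll do a quick numeric check before handing in.

Run:
```python
from h import *
N=np.array([.998,-.0627,0]);Y=np.array([.0627,.998,0]);O=np.array([632.2,226.6,0])
for n in ["side7","top7"]:
    f=np.load(n+".npz");C=f["C"];d=f["d"];a=(C-O)@N;b=(C-O)@Y;z=C[...,2]
    m=(d>0)&(a<0.5)&(a>-8)&(abs(b)<45)&(z>158)&(z<172)&(a<-2.0)
    print(n,m.sum(),np.percentile(z[m],95).round(1),"b",np.percentile(b[m],[1,99]).round(1),"tilt",np.polyfit(b[m&(z>163)],z[m&(z>163)],1).round(4))
    m=(d>0)&(a<-3.)&(a>-6.5)&(abs(b)>15)&(abs(b)<34)&(z>55)&(z<160);print(" plate front a vs z",m.sum(),np.polyfit(z[m],a[m],1).round(4),a[m].mean().round(2))
```

```text
side7 67 167.8 b [-31.   34.5] tilt [-1.170000e-02  1.659395e+02]
 plate front a vs z 179 [-1.3000e-03 -3.5839e+00] -3.73
top7 56 169.3 b [-31.5  36.2] tilt [-3.970000e-02  1.669494e+02]
 plate front a vs z 132 [-3.000e-04 -3.707e+00] -3.74
```

```bash
python3 -c "
from station import *
print(close_job())"
```

```text
the job is handed in; nothing more can be done
None
```

The bracket hangs on the stud by itself, fully home in the slot and flat to the panel. It looks upright: the side camera puts the tilt at about 0.7° and the top camera, less reliably, at about 2.3°. I handed the job in at about 19 s with the gripper clear and the other things untouched.

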